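# Take the filter cassette out of the lidded kit box and stand it in the drip tray

### The arm

A 7-joint arm with a two-finger parallel gripper is mounted at the origin on the work surface. World frame = base frame: x ahead of the robot, y to its left, z up, the work surface at z = 0. Lengths are in m, angles in rad, forces in N, time in s.
With the tool pointing down it reaches from about 0.4 to 0.85 m from the base axis. Payload 10.4 kg.
Tool frame: the origin (TCP) lies on the centre line of the jaws, within the pads' length; the fingertips stand 11 mm ahead of it and the grasp point (between the pads) lies 8 mm behind it; z points along the fingers, y is the line along which they close (so a half turn about z gives the same grasp; the last joint's range is limited). The gripper opens to 87 mm and grips with 3 to 60 N. Pads are 19 mm wide; open, the fingers measure 117 mm over their backs; the gripper's body (75 mm by 190 mm) begins 51 mm behind the grasp point.
Start: joints at [1.112, 0.332, -0.065, 1.46, 0.022, 1.35, -0.088], TCP at [0.264, -0.567, 0.234] pointing down, gripper open.
Joint ranges: [-2.6, 2.6], [-0.5, 2.12], [-1.47, 1.34], [0.16, 2.42], [-1.27, 4.41], [0.06, 2.06], [-2.6, 2.6]. Speed limits (rad/s): [2.22, 2.22, 2.79, 2.79, 3.14, 3.14, 3.14].

### API

Orientations are given as a unit quaternion [x, y, z, w].
In Python, from bench import r gives the robot as it stands.
- The arm moves only by the shell command python3 -m pendant 'ROWS' [OPENING] [FORCE]. ROWS is JSON, a list of rows, each a list of 4 numbers: the shift along the tool's x, y, z in m, then the turn about the tool's z in rad. A call has 1 to 8 rows; each row shifts and turns the commanded pose from where the row before left it, along the tool's axes as they then stand; what a row does not reach is not made up. A row lasts 1/12 s, in which the tool goes at most 41.7 mm and 7.16 degrees, less where a joint would pass 70% of its speed; a pose out of reach is approached as far as the arm can. A call with a gripper value outside its range is refused whole. OPENING is the opening, from 0 (shut) to 1 (fully open), set as the call begins (- or left out, the last holds). The fingers move at their own pace and stop on an object; FORCE is the grip in N (left out, the last holds). Time passes only in rows, so rows that do not move let the fingers close. It gives the time, the measured TCP pose, the force, the opening and the grip force at its end, in the units of the state.
- r.read_state(): the state, without advancing time (a new reading comes with each control period).
- r.camera(name): name is "side" or "top" or "wrist"; returns a dict with "img" (420x560x3 uint8, red, green, blue), "camera_matrix" (3x3 intrinsics, pixels), "xyz" and "attitude" of the camera in the world. Camera axes: x right, y down, z forward; pixel columns grow to the right and rows downward; lengths in m; the calibration is good to about 2 mm. A picture is of the moment at which its call begins. There is no depth.
- r.close_job(): hands the job in; it is judged then, once.
Trained networks look in the newest picture that a camera, given by its name, has taken for a name from the list of things; names that differ only in an ending like _2 or _b are one class to them, and where a whole thing is asked for, a point or a joint stands for the part that bears it (a point fixed in the world has none). Each returns a list of dicts, best first, with "score" (0 to 1); they miss things now and then, are a little off and sometimes report something else, mostly with a low value. They report only what shows in the picture. A call takes as long as a camera call. They do not tell look-alikes from the thing itself.
- r.outline_of(thing, camera): "mask" (420x560 bool, what is visible of it) and "bbox" ([centre column, centre row, width, height] in pixels, round what is visible of it).
The state is a dict: "time": time; "joint_positions": joint angles; "joint_vel": joint speeds; "joint_torque": joint torques, N m; "ee_pos": TCP position; "eef_rot": TCP orientation; "ft_force": force on the tool from outside, world axes, zero at the start; "torque": the same for the moment, N m; "width": finger opening in m; "grip_force": force on a finger pad.
Only numpy, scipy, OpenCV 4.12 (cv2) and the standard library are available. Lean on these libraries where they do the work, as an engineer would, in place of code of your own. Each camera call takes 0.05 s, during which the arm holds its last target. There are 200 camera calls.

### The job

Swing the lid of the grey kit box up and over backwards (it has a bar handle) until it stays open by itself, lift the large rectangular filter cassette out of its leaning cradle, and set it down gently, without dropping it, so that it stands upright on its foot in the white drip tray. Leave the lid open, leave the smaller round-topped magnet cleaner in the box, and leave the other things on the shelf where they are.

Things in the scene. Friction and masses are not known exactly. Their poses are not given: they have to be found in the camera images.
- kitbox: Fixed grey open box, 150 (x) x 230 (y) x 95 mm high, walls 4 mm; 132 mm high with its lid shut. Origin: centre of its underside; x points from the front (handle side, towards the robot) to the hinge, z up. At y = +55 and -55 mm two equal cradles lean their contents 28 degrees, tops towards -x: a seat under the foot and a 50 mm high rest under the lower face; above it both faces are free.
- lid (a joint): Angle of the lid (rad): 0 shut, grows as its front edge swings up and over backwards, stop at 1.85. Balance point near 1.2: below it falls shut, above it falls open onto the stop and stays. Light hinge, about 0.3 kg; 160 x 238 mm, skirt 32 mm deep all round.
- lid_hinge (a point): Middle of the hinge axis (parallel to the box's y), at 75 mm in x and 96 mm in z of the box.
- lid_bar (a point): Middle of the lid's handle: round aluminium bar, 12 mm thick, 110 mm long along the box's y, posts at its ends, centre 36 mm above the lid's top face. Lid shut: 128 mm before and 72 mm above the hinge axis, 30 mm behind the lid's front edge. It can turn between the fingers as the lid swings.
- cassette: Filter cassette to move: white plastic slab, 30 (x) x 90 (y) x 105 mm (z), about 0.22 kg, grey ribs. Origin: centre of its foot; z from foot to top. Starts in either cradle, origin at x = 40, z = 20 mm of the box, z leaning 28 degrees towards the box's -x. Too wide to grip across y: take it across its 30 mm thickness near the top, fingers along its z.
- cleaner: Magnet cleaner in the other cradle, to be left there: smaller white plastic piece, 30 x 64 mm and 82 mm high with a semicircular top. Origin at the centre of its foot, axes as the cassette.
- tray: Fixed shallow white plastic drip tray, 150 (x) x 160 (y) x 18 mm high, walls and floor 4 mm. Origin: centre of its underside on the shelf, z up.
- ornament: Reddish-brown ceramic bogwood-style ornament, about 140 mm long and 95 mm high. Origin: centre of its underside. Leave alone.
- tong: Yellow plastic feeding tong lying flat, 190 mm long, 10 mm high. Origin: its middle, underneath. Leave alone.
- conditioner: White bottle, 60 mm across, 150 mm high. Origin: centre of its underside. Leave alone.
- foodjar: Squat jar, 70 mm across, 80 mm high. Origin: centre of its underside. Leave alone.
- cup: White plastic cup, 80 mm across, 90 mm high. Origin: centre of its underside. Leave alone.
- scraper: Curved stainless steel scraper lying flat, 200 mm long, 14 mm high. Origin: its middle, underneath. Leave alone.
Not all that is in view belongs to the job. Leave any blue, green or red look-alike of the tray alone.

How it is judged:
On the way, in this order (a step that is already met when the one before it is completed fails the run):
1. the lid has been swung past its balance point and lies open (value of joint lid above 1.65 rad), for 0.3 s.
2. the cassette has been lifted out of the open box, its foot above the box's rim (z of cassette in the frame of kitbox above 0.11 m and value of joint lid above 1.6 rad), for 0.1 s.
3. the cassette stands on the tray while the fingers still hold it (set down, not dropped) (contact force between cassette and tray above 0.3 N and contact force between the fingers and cassette above 0.5 N and angle between cassette's own z axis and vertical below 0.17 rad), for 0.1 s.
At the end, for the whole second after the job is handed in: The lid lies open beyond 1.65 rad, the cassette stands released, at rest and upright (within 4 degrees), its foot flat on the tray's floor with its centre within 60 mm of the tray's centre, and the magnet cleaner is still in its cradle (moved less than 20 mm) (value of joint lid above 1.65 rad and angle between cassette's own z axis and vertical below 0.07 rad and horizontal distance between cassette and tray below 0.06 m and z of cassette in the frame of tray between 0 and 0.009 m and linear speed of cassette below 0.01 m/s and distance of cleaner from where it was at the start of the episode below 0.02 m and contact force between anything else and cassette above 0.3 N); the robot touches nothing.
It fails at once if the cassette is pressed or knocked hard onto the tray (over 40 N) (contact force between cassette and tray above 40 N).
It fails at once if the magnet cleaner is taken or pushed out of place (30 mm) (distance of cleaner from where it was at the start of the episode above 0.03 m).
It fails at once if a bystander is pushed more than 30 mm (distance of any of ornament, tong, conditioner, foodjar, cup, scraper from where it was at the start of the episode above 0.03 m).
It also fails if it takes over 67 s, if anything falls off the work surface, if the arm or the gripper's body presses on something with over 40 N, if the wrist force passes 120 N, or if a joint passes its speed limit or range.

## Working session

There is one attempt and no reset: what is moved stays moved. The work goes in short steps, Python scripts to look and compute and a shell command to move; the robot and the scene stay as the last step left them, time stands still between calls to the robot, and variables do not carry over. Pictures are saved under pics/ and viewed, at most 10 in all, crops included, and the job is handed in when it is done.

```bash
ls; mkdir -p pics
cat > h.py <<'E'
from bench import r
import numpy as np, cv2
from scipy.spatial.transform import Rotation as R
def cam(n):
    c=r.camera(n); K=np.array(c["camera_matrix"]); a=np.array(c["attitude"])
    Rm=a if a.shape==(3,3) else R.from_quat(a).as_matrix()
    return c["img"],K,Rm,np.array(c["xyz"])
def ray(c,u,v):
    d=c[2]@np.linalg.inv(c[1])@np.array([u,v,1.]); return c[3],d/np.linalg.norm(d)
def onz(c,u,v,z):
    o,d=ray(c,u,v); return o+d*(z-o[2])/d[2]
def proj(c,P):
    q=(np.atleast_2d(P)-c[3])@c[2]@c[1].T; return q[:,:2]/q[:,2:]
def tri(rays):
    A=0;b=0
    for o,d in rays:
        M=np.eye(3)-np.outer(d,d);A=A+M;b=b+M@o
    return np.linalg.solve(A,b)
def save(c,f): cv2.imwrite(f,cv2.cvtColor(c[0],cv2.COLOR_RGB2BGR))
E
python3 - <<'E'
from h import *
np.set_printoptions(precision=4,suppress=True)
s=r.read_state();print(s)
ims=[]
for n in["top","side","wrist"]:
    c=cam(n);save(c,f"pics/{n}0.png");print(n,c[3],c[2].tolist(),c[1][0,0])
    if n=="wrist":continue
    for t in["kitbox","lid","lid_bar","cassette","cleaner","tray","ornament","conditioner","cup"]:
        print(t,[(round(o["score"],2),[round(x) for x in o["bbox"]]) for o in r.outline_of(t,n)[:3]])
E
```

```text
pics
{'time': 0.0, 'joint_positions': array([ 1.1124,  0.3328, -0.0647,  1.4609,  0.0216,  1.3499, -0.0885]), 'joint_vel': array([-0.0011, -0.0005, -0.    ,  0.0008,  0.0004, -0.0001,  0.0012]), 'joint_torque': array([ -0.0007, -62.3258,   0.0242, -38.9899,  -0.0613,   0.0398,
         0.0002]), 'ee_pos': array([ 0.2637, -0.5663,  0.2328]), 'eef_rot': array([ 0.9764,  0.2162, -0.0002, -0.0007]), 'ft_force': array([-0.0409, -0.5717, -1.0178]), 'torque': array([ 0.0564, -0.0684, -0.0437]), 'grip_force': 0.0, 'width': 0.08711656719828977}
top [0.3763 0.0627 1.3143] [[-0.008138155537083046, -0.9913236263183334, 0.13119160921157846], [-0.9999338437969763, 0.00913405602732368, 0.006991212333626096], [-0.008128865471784999, -0.13112603449948063, -0.9913323784798833]] 391.53636441055414
kitbox [(0.87, [360, 208, 83, 54])]
lid [(0.93, [359, 208, 81, 53])]
lid_bar [(0.89, [358, 209, 80, 50]), (0.37, [253, 221, 56, 52])]
cassette []
cleaner []
tray [(0.9, [253, 222, 57, 54]), (0.85, [139, 282, 67, 57]), (0.72, [302, 145, 40, 15])]
ornament [(0.68, [304, 143, 42, 18])]
conditioner [(0.9, [189, 2
[... 169 characters left out ...]
5165577205097, -0.6523366726569373], [-0.006034730216951167, -0.6606983013776326, -0.7506272953922735]] 383.5755430683811
kitbox [(0.76, [273, 177, 53, 67])]
lid [(0.96, [272, 167, 49, 52])]
lid_bar [(0.91, [276, 169, 50, 54])]
cassette []
cleaner []
tray [(0.7, [314, 376, 75, 81]), (0.69, [335, 187, 48, 40]), (0.68, [350, 301, 53, 59])]
ornament [(0.83, [203, 210, 18, 30])]
conditioner [(0.66, [279, 303, 21, 36])]
cup [(0.64, [264, 137, 19, 22])]
wrist [ 0.3267 -0.5373  0.3855] [[0.4228513856916429, -0.8767966997069606, -0.22896343158163798], [-0.9061988576592129, -0.4089699384129067, -0.10745799110201529], [0.0005796514426366917, 0.2529251605861411, -0.9674856728379391]] 294.20173280917174
```

Run:
```python
import cv2
a=cv2.imread('pics/top0.png')[90:350,70:470];cv2.imwrite('pics/top0c.png',cv2.resize(a,(800,520),interpolation=cv2.INTER_CUBIC))
a=cv2.imread('pics/side0.png')[90:420,150:450];cv2.imwrite('pics/side0c.png',cv2.resize(a,None,fx=1.8,fy=1.8,interpolation=cv2.INTER_CUBIC))
```

```text
(no output)
```

View pics/top0c.png

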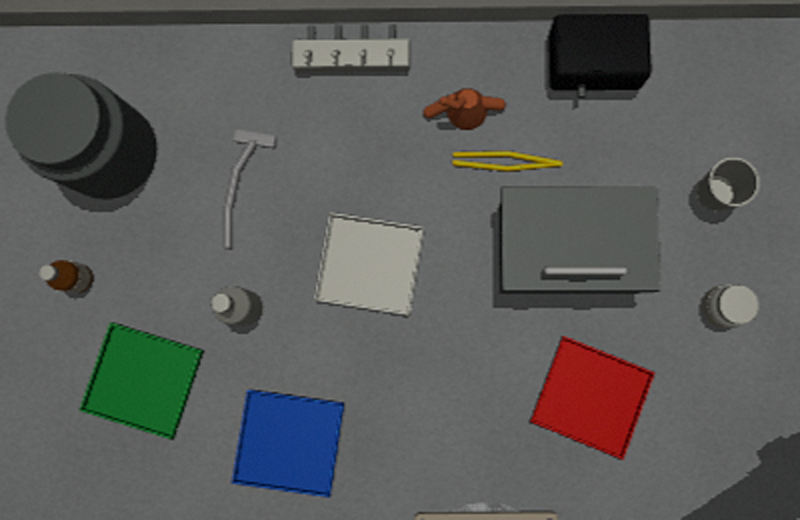

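View pics/side0c.png

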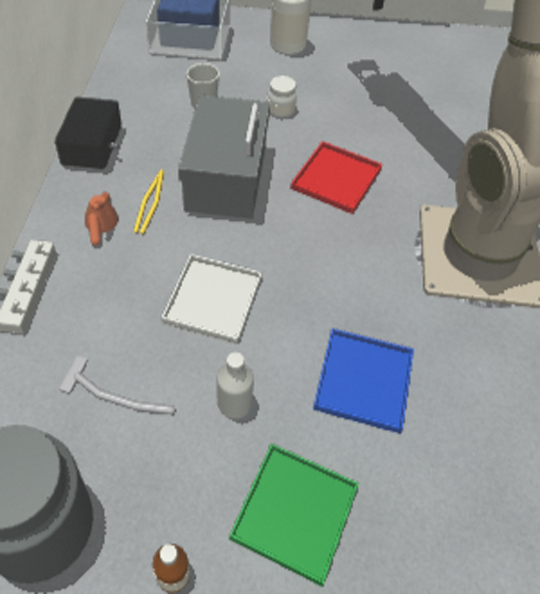

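The top view shows the lid (centre full-frame about (360,209)) with its handle on the robot side, and the white tray at (254,222). The side view agrees, with the bar's ends at about (290,148) and (289,173). Next I'll measure the bar, box and tray.

Run:
```python
from h import *
np.set_printoptions(precision=4,suppress=True)
T=cam("top");S=cam("side")
e1=tri([ray(T,342.5,226),ray(S,289.4,173.3)]);e2=tri([ray(T,383.5,225.5),ray(S,290.5,148.3)])
print("bar",e1,e2,(e1+e2)/2,np.linalg.norm(e1-e2))
m=r.outline_of("lid","top")[0]["mask"].astype(np.uint8)
b=cv2.boxPoints(cv2.minAreaRect(cv2.findNonZero(m)))
P=np.array([onz(T,*p,.132) for p in b]);print("lid",P,P.mean(0))
for n,c in(("top",T),("side",S)):
  for o in r.outline_of("tray",n):
    m=o["mask"].astype(np.uint8)
    if c[0][m>0].std(1).mean()>12: continue
    b=cv2.boxPoints(cv2.minAreaRect(cv2.findNonZero(m)))
    P=np.array([onz(c,*p,.018 if n=="top" else .01) for p in b]);print("tray",n,P.mean(0)[:2],[round(np.linalg.norm(P[i]-P[i-1]),3) for i in range(4)],np.degrees(np.arctan2(*(P[1]-P[0])[1::-1])),[onz(c,*p,.018)[:2] for p in b])
```

```text
bar [ 0.485  -0.0898  0.1413] [ 0.4897 -0.2083  0.1606] [ 0.4873 -0.149   0.151 ] 0.1201796191191525
lid [[ 0.6237 -0.0223  0.132 ]
 [ 0.6213 -0.2677  0.132 ]
 [ 0.4616 -0.2605  0.132 ]
 [ 0.4637 -0.0194  0.132 ]] [ 0.5426 -0.1425  0.132 ]
tray top [0.5205 0.1873] [np.float64(0.162), np.float64(0.158), np.float64(0.164), np.float64(0.157)] -9.934935958092073 [array([0.4584, 0.2809]), array([0.6141, 0.2537]), array([0.582 , 0.0925]), array([0.4274, 0.1221])]
tray side [0.5203 0.1844] [np.float64(0.159), np.float64(0.182), np.float64(0.174), np.float64(0.175)] -92.83937005990622 [array([0.6045, 0.2633]), array([0.5956, 0.0825]), array([0.4274, 0.1207]), array([0.4498, 0.2934])]
```

```bash
python3 -m pendant '[[0,0,-0.02,-0.12],[0,0,-0.02,-0.12],[0,0,-0.02,-0.12],[0,0,-0.02,-0.12],[0,0,0,-0.12],[0,0,0,-0.12],[0,0,0,-0.12],[0,0,0,-0.12]]' 1 15; python3 -m pendant '[[0,0,0,-0.12],[0,0,0,-0.055],[0.02,0.012,0,0],[0.03,0.02,0,0],[0.03,0.02,0,0],[0.03,0.02,0,0],[0.03,0.02,0,0],[0.03,0.02,0,0]]';  python3 -m pendant '[[0.03,0.02,0,0],[0.03,0.02,0,0],[0.03,0.02,0,0],[0.03,0.02,0,0],[0.03,0.01,0,0],[0.02,0,0,0],[0.01,0,0,0],[0,0,0,0]]'
```

```text
time: 1.97
ee_pos: [0.2639, -0.5666, 0.3137]
eef_rot: [0.764, 0.645, -0.0, 0.0]
ft_force: [0.6, -0.7, 0.5]
width: 0.0872
grip_force: 0.0
time: 2.63
ee_pos: [0.3765, -0.395, 0.3138]
eef_rot: [0.707, 0.707, -0.0, 0.0]
ft_force: [1.3, 0.3, 0.9]
width: 0.087
grip_force: 0.0
time: 3.3
ee_pos: [0.4662, -0.2146, 0.314]
eef_rot: [0.706, 0.708, 0.0, 0.0]
ft_force: [0.4, 0.1, 0.2]
width: 0.0866
grip_force: 0.0
```

Run:
```python
from h import *
c=cam("wrist");save(c,"pics/w1.png");print(c[3])
np.savez("w1.npz",K=c[1],R=c[2],x=c[3])
print([(o["score"],o["bbox"]) for o in r.outline_of("lid_bar","wrist")])
```

```text
[ 0.46631687 -0.1455178   0.4658719 ]
[(0.62, [361.1, 121.8, 163.5, 226.9])]
```

View pics/w1.png

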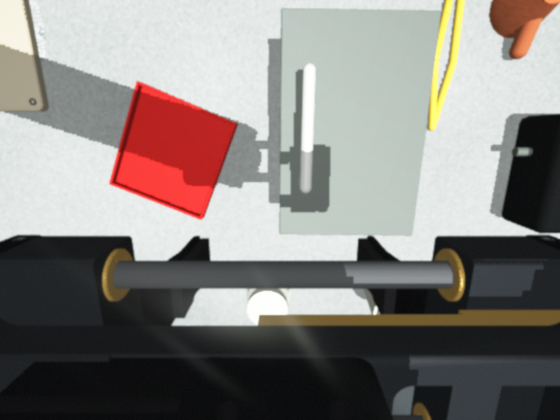

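The wrist view shows the bar running from (309,66) to (305,191), on the light-coloured lid. I'll triangulate it against the top view.

Run:
```python
from h import *
np.set_printoptions(precision=4,suppress=True)
T=cam("top");S=cam("side");d=np.load("w1.npz");W=(None,d["K"],d["R"],d["x"])
for w,t,s in(((309,66),(342.8,226),(289.4,173)),((305,191),(383.3,225.5),(290.5,148.5))):
    print(tri([ray(W,*w),ray(T,*t)]),tri([ray(W,*w),ray(S,*s)]),tri([ray(W,*w),ray(T,*t),ray(S,*s)]),onz(W,*w,.168),onz(T,*t,.168))
for p in((281,9),(441,12),(279,234),(412,235)):print(onz(W,*p,.132))
```

```text
[ 0.4882 -0.0866  0.1724] [ 0.4858 -0.0821  0.15  ] [ 0.4868 -0.0853  0.1494] [ 0.4904 -0.0855  0.168 ] [ 0.4869 -0.0872  0.168 ]
[ 0.4857 -0.1983  0.1979] [ 0.4904 -0.2044  0.1629] [ 0.4896 -0.2061  0.1615] [ 0.4894 -0.2034  0.168 ] [ 0.4873 -0.206   0.168 ]
[ 0.4641 -0.0265  0.132 ]
[ 0.6237 -0.0284  0.132 ]
[ 0.4622 -0.263   0.132 ]
[ 0.6219 -0.2637  0.132 ]
```

```bash
python3 -m pendant '[[0.02,0.01,0,0],[0.03,0.01,0,0],[0.019,0.003,0.02,0],[0,0,0.03,0],[0,0,0.03,0],[0,0,0.03,0],[0,0,0.024,0],[0,0,0.01,0]]'; python3 -m pendant '[[0,0,0.01,0],[0,0,0,0],[0,0,0,0]]';  python3 -m pendant '[[0,0,0,0],[0,0,0,0],[0,0,0,0],[0,0,0,0],[0,0,0,0],[0,0,0,0],[0,0,0,0],[0,0,0,0]]' 0 15
```

```text
time: 4.17
ee_pos: [0.487, -0.1488, 0.1661]
eef_rot: [0.708, 0.706, -0.001, -0.002]
ft_force: [-0.1, 0.2, -0.2]
width: 0.0871
grip_force: 0.0
time: 4.42
ee_pos: [0.4893, -0.1481, 0.1603]
eef_rot: [0.707, 0.707, 0.0, 0.0]
ft_force: [-0.3, 0.3, 0.0]
width: 0.087
grip_force: 0.0
time: 5.08
ee_pos: [0.4889, -0.1476, 0.1596]
eef_rot: [0.707, 0.707, -0.0, 0.0]
ft_force: [-0.8, 0.1, 0.2]
width: 0.041
grip_force: 0.0
```

```bash
python3 -m pendant '[[0,0,0,0],[0,0,0,0],[0,0,0,0],[0,0,0,0],[0,0,0,0],[0,0,0,0],[0,0,0,0]]' 0 15;python3 -m pendant '[[0,0.004,-0.0065,0],[0,0.0042,-0.0065,0],[0,0.0095,-0.012,0],[0,0,0,0]]'
```

```text
time: 5.67
ee_pos: [0.4894, -0.1476, 0.1596]
eef_rot: [0.707, 0.707, 0.0, 0.0]
ft_force: [5.4, -0.7, -3.0]
width: 0.0115
grip_force: 15.0
time: 6.0
ee_pos: [0.5074, -0.1477, 0.186]
eef_rot: [0.707, 0.707, 0.0, 0.0]
ft_force: [-3.3, -1.3, 1.6]
width: 0.0118
grip_force: 15.0
```

```bash
python3 -m pendant '[[0,0.0108,-0.011,0],[0,0.0119,-0.0098,0],[0,0.0128,-0.0085,0],[0,0.0136,-0.0072,0],[0,0.0143,-0.0056,0],[0,0.0148,-0.0042,0],[0,0,0,0]]';python3 -m pendant '[[0,0.0152,-0.0025,0],[0,0.0154,-0.001,0],[0,0.0153,0.0007,0],[0,0.0153,0.0022,0],[0,0.0149,0.0038,0],[0,0.0144,0.0054,0],[0,0.0092,0.0044,0],[0,0,0,0]]'
```

```text
time: 6.58
ee_pos: [0.586, -0.1485, 0.2314]
eef_rot: [0.707, 0.707, -0.0, 0.001]
ft_force: [-3.8, -2.6, 8.8]
width: 0.0111
grip_force: 15.0
time: 7.25
ee_pos: [0.6851, -0.1488, 0.2163]
eef_rot: [0.707, 0.707, -0.001, 0.0]
ft_force: [0.4, -5.0, -0.4]
width: 0.0114
grip_force: 15.0
```

```bash
python3 -m pendant '[[0,0,0,0],[0,0,0,0],[0,0,0,0],[0,0,-0.01,0],[0,0,-0.02,0],[0,0,-0.03,0],[0,0,-0.03,0],[0,0,-0.02,0]]' 0.25;python3 -m pendant '[[0,-0.03,0,0],[0,-0.04,0,0],[0,-0.04,0,0],[0,-0.04,0,0],[0,-0.04,0,0],[0,-0.03,0,0],[0,-0.02,0,0],[0,0,0,0]]' 1
python3 - <<'E'
from h import *
for n in("top","wrist","side"):
  c=cam(n);save(c,f"pics/{n}2.png");np.savez(n+"2.npz",K=c[1],R=c[2],x=c[3])
  for t in("cassette","cleaner","lid","tray"):print(n,t,[(round(o["score"],2),o["bbox"]) for o in r.outline_of(t,n)[:2]])
a=cv2.imread('pics/side2.png')[120:240,200:400];b=cv2.imread('pics/top2.png')[120:260,290:450]
cv2.imwrite('pics/m2.png',np.vstack([cv2.resize(a,(500,300)),cv2.resize(b,(500,300))]))
E
```

```text
time: 7.92
ee_pos: [0.6845, -0.1471, 0.3322]
eef_rot: [0.707, 0.707, 0.001, 0.001]
ft_force: [0.1, 0.2, 1.1]
width: 0.0218
grip_force: 0.0
time: 8.58
ee_pos: [0.4415, -0.1477, 0.3296]
eef_rot: [0.708, 0.707, -0.001, 0.001]
ft_force: [0.2, -0.3, 0.5]
width: 0.0672
grip_force: 0.0
top cassette []
top cleaner [(0.59, [338.4, 206.1, 21.8, 17.9]), (0.54, [254.2, 221.7, 58.0, 50.7])]
top lid [(0.9, [362.4, 166.3, 91.7, 43.5])]
top tray [(0.9, [214.4, 315.1, 57.1, 52.7]), (0.82, [140.0, 281.8, 66.2, 59.4])]
wrist cassette [(0.56, [358.6, 222.0, 39.9, 76.4])]
wrist cleaner [(0.62, [370.9, 141.8, 35.5, 45.5])]
wrist lid [(0.63, [482.9, 162.4, 154.3, 191.5])]
wrist tray [(0.78, [192.4, 193.6, 119.8, 130.6]), (0.64, [428.0, 161.0, 263.8, 200.0])]
side cassette [(0.79, [274.6, 163.2, 19.6, 24.7])]
side cleaner [(0.65, [267.3, 184.2, 14.8, 15.3])]
side lid [(0.93, [240.6, 153.8, 39.2, 75.1])]
side tray [(0.97, [350.1, 301.9, 57.1, 58.9]), (0.89, [265.4, 257.8, 56.5, 44.7])]
```

View pics/wrist2.png

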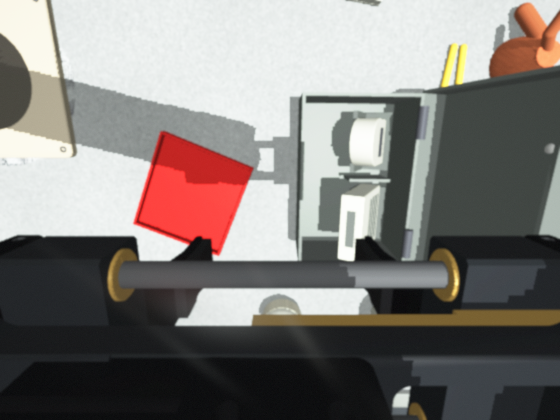

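View pics/m2.png

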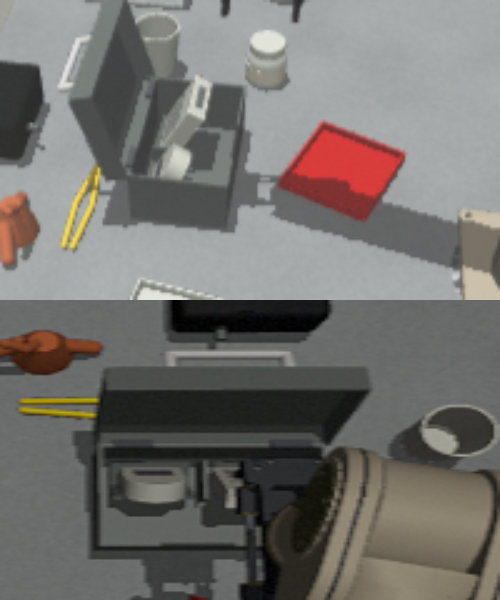

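The lid stands open. In the wrist view the round-topped cleaner is at (368,142) and the cassette at (358,222), in the -y cradle and partly hidden. I'll shift so the camera sees it fully.

```bash
python3 -m pendant '[[-0.02,0.01,0,0],[-0.03,0.02,0,0],[-0.03,0.02,0,0],[-0.03,0.02,0,0],[-0.02,0,0,0],[-0.01,0,0,0],[0,0,0,0]]' 1
python3 - <<'E'
from h import *
n="wrist";c=cam(n);save(c,f"pics/{n}3.png");np.savez(n+"3.npz",K=c[1],R=c[2],x=c[3]);print(r.read_state()["ee_pos"],c[3])
for t in("cassette","cleaner"):print(n,t,[(round(o["score"],2),o["bbox"]) for o in r.outline_of(t,n)[:2]])
a=cv2.imread('pics/wrist3.png')[0:260,200:480];cv2.imwrite('pics/w3c.png',cv2.resize(a,None,fx=2.3,fy=2.3,interpolation=cv2.INTER_CUBIC))
T=cam("top");save(T,"pics/top3.png")
E
```

```text
time: 9.92
ee_pos: [0.5137, -0.2898, 0.3271]
eef_rot: [0.708, 0.706, -0.0, -0.001]
ft_force: [-0.1, -0.1, 0.1]
width: 0.0873
grip_force: 0.0
[ 0.51409182 -0.2877523   0.3276239 ] [ 0.51456224 -0.22084692  0.47900249]
wrist cassette [(0.93, [315.0, 113.2, 52.8, 76.3])]
wrist cleaner [(0.96, [323.4, 31.5, 46.9, 61.2])]
```

View pics/w3c.png

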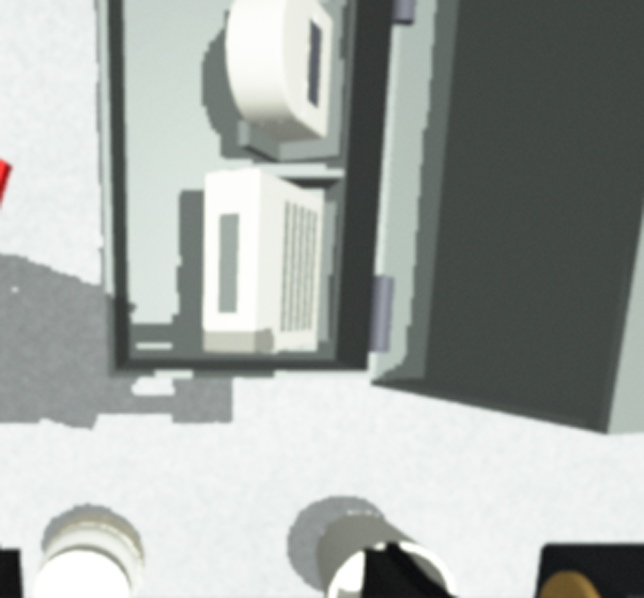

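Run:
```python
from h import *
np.set_printoptions(precision=4,suppress=True)
d=np.load("wrist3.npz");W=(None,d["K"],d["R"],d["x"])
d=np.load("side2.npz");S=(None,d["K"],d["R"],d["x"])
# expected corners
s,k=np.sin(np.radians(28)),np.cos(np.radians(28))
def cp(x,y,z,o=np.array([.542,-.145,0])): return o+[.04+x*k-z*s,-.055+y,.02+x*s+z*k]
q=[cp(x,y,.105) for x,y in((-.015,.045),(.015,.045),(-.015,-.045),(.015,-.045))]
print(np.array(q)); print("pred",(proj(W,q)-[200,0])*2.3,"meas",[(205,175),(262,167),(204,352),(270,352)])
print("rim",[onz(W,u/2.3+200,v/2.3,.095) for u,v in((98,100),(110,365),(370,370))])
print("side pred",proj(S,q)-[200,120])
a=cv2.imread('pics/side2.png')[120:240,200:400];g=cv2.resize(a[20:70,50:100],None,fx=10,fy=10,interpolation=cv2.INTER_CUBIC)
for p in proj(S,q)-[250,140]: cv2.circle(g,tuple(int(v) for v in p*10+5),4,(0,0,255),-1)
cv2.imwrite("pics/s2z.png",g)
```

```text
[[ 0.5195 -0.155   0.1057]
 [ 0.5459 -0.155   0.1198]
 [ 0.5195 -0.245   0.1057]
 [ 0.5459 -0.245   0.1198]]
pred [[200.9886 172.1856]
 [255.5479 166.5226]
 [200.7853 351.8573]
 [251.8236 353.5027]] meas [(205, 175), (262, 167), (204, 352), (270, 352)]
rim [array([ 0.4669, -0.1189,  0.095 ]), array([ 0.4687, -0.2528,  0.095 ]), array([ 0.6147, -0.256 ,  0.095 ])]
side pred [[81.1969 47.536 ]
 [74.4191 44.1294]
 [84.2367 32.5574]
 [77.7337 29.2052]]
```

View pics/s2z.png

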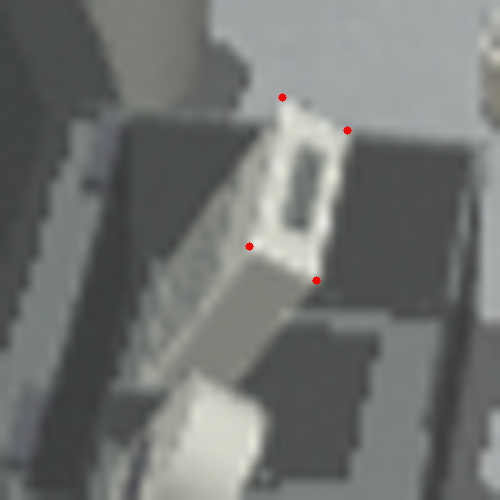

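The predicted cassette corners land on its top face in the side picture, and in the wrist view they agree to about 2–3 mm. That puts the cassette top centre at about (0.535,-0.20,0.113). I'm approaching it with the fingers vertical.

```bash
python3 -m pendant '[[0.02,0.01,0,0],[0.03,0.01,0,0],[0.025,0.0105,0,0],[0.013,0,0.02,0],[0,0,0.03,0],[0,0,0.03,0],[0,0,0.03,0],[0,0,0.03,0]]' 1; python3 -m pendant '[[0,0,0.03,0],[0,0,0.02,0],[0,0,0.02,0],[0,0,0.015,0],[0,0,0.01,0],[0,0,0.002,0],[0,0,0,0]]' 1; python3 -m pendant '[[0,0,0,0],[0,0,0,0],[0,0,0,0],[0,0,0,0],[0,0,0,0],[0,0,0,0]]' 0.45 6
```

```text
time: 10.78
ee_pos: [0.5448, -0.1981, 0.1875]
eef_rot: [0.706, 0.708, 0.0, 0.001]
ft_force: [-0.5, 0.5, -0.5]
width: 0.0868
grip_force: 0.0
time: 11.37
ee_pos: [0.5449, -0.199, 0.0912]
eef_rot: [0.707, 0.707, -0.0, 0.0]
ft_force: [-0.7, 0.3, 0.2]
width: 0.0871
grip_force: 0.0
time: 11.87
ee_pos: [0.545, -0.1997, 0.0911]
eef_rot: [0.707, 0.707, 0.0, 0.0]
ft_force: [0.0, 0.1, 0.4]
width: 0.0545
grip_force: 0.0
```

```bash
python3 -m pendant '[[0,0,0,0],[0,0,0,0],[0,0,0,0],[0,0,0,0]]' 0.3 8; python3 -m pendant '[[0,0.002,-0.001,0],[0,0.002,-0.001,0],[0,0.002,-0.001,0],[0,0.002,-0.001,0]]' 0.3 8
```

```text
time: 12.2
ee_pos: [0.5449, -0.1996, 0.091]
eef_rot: [0.707, 0.707, -0.0, 0.0]
ft_force: [-1.3, 0.3, 2.7]
width: 0.0464
grip_force: 7.0
time: 12.53
ee_pos: [0.5527, -0.1999, 0.0954]
eef_rot: [0.707, 0.707, -0.001, -0.0]
ft_force: [-10.1, -0.2, 12.9]
width: 0.0416
grip_force: 11.0
```

```bash
python3 -m pendant '[[0,0,-0.003,0],[0,0,-0.003,0],[0,0.001,-0.003,0],[0,0.001,-0.003,0]]' 0.1 10; python3 -m pendant '[[0,0,-0.003,0],[0,0,-0.003,0],[0,0.001,-0.003,0],[0,0.001,-0.003,0]]' 0.1 10
```

```text
time: 12.87
ee_pos: [0.5554, -0.1994, 0.1071]
eef_rot: [0.707, 0.707, 0.0, 0.0]
ft_force: [2.4, 0.8, -2.0]
width: 0.0374
grip_force: 9.4
time: 13.2
ee_pos: [0.557, -0.1996, 0.1191]
eef_rot: [0.707, 0.707, -0.0, 0.0]
ft_force: [2.0, -0.0, -1.7]
width: 0.0342
grip_force: 9.5
```

```bash
python3 -m pendant '[[0,0,-0.003,0],[0,0,-0.003,0],[0,0,-0.004,0],[0,0,-0.004,0],[0,0,-0.004,0],[0,0,-0.004,0]]' 0.1 14; python3 -m pendant '[[0,0,-0.01,0],[0,0,-0.01,0],[0,0,-0.01,0],[0,0,-0.01,0],[0,0,0,0],[0,0,0,0]]' 0 20
```

```text
time: 13.7
ee_pos: [0.5566, -0.1997, 0.1412]
eef_rot: [0.707, 0.707, -0.0, -0.0]
ft_force: [-0.4, -0.2, -2.0]
width: 0.0306
grip_force: 13.5
time: 14.2
ee_pos: [0.5573, -0.1997, 0.1817]
eef_rot: [0.707, 0.707, 0.0, 0.001]
ft_force: [0.1, 0.6, -1.5]
width: 0.0306
grip_force: 19.3
```

Run:
```python
from h import *
c=cam("side");save(c,"pics/s4.png");w=cam("wrist")
a=cv2.resize(c[0][90:250,200:360,::-1],(600,600),interpolation=cv2.INTER_CUBIC)
cv2.imwrite("pics/s4c.png",a)
```

```text
(no output)
```

View pics/s4c.png

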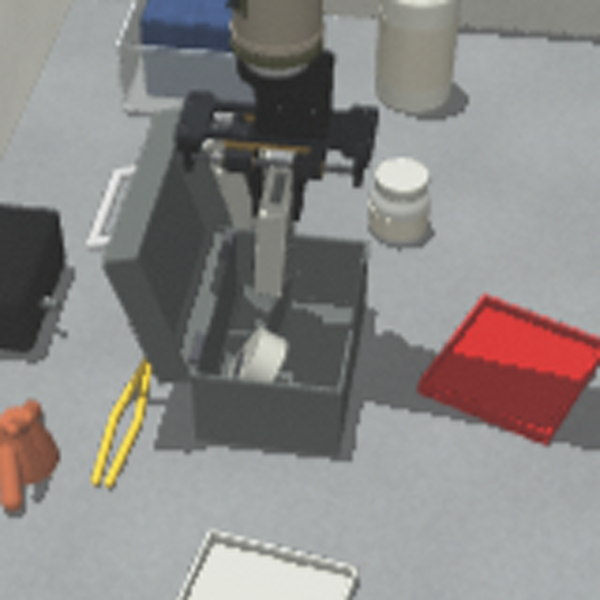

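The cassette hangs upright, aligned between the pads, with the visible foot edge at crop (255,292)–(280,300). Next I'll work out the foot height.

```bash
python3 -m pendant '[[0,0,-0.02,0],[0,0,-0.03,0],[0,0,-0.03,0],[0,0,-0.03,0],[0,0,-0.02,0],[0,0,-0.01,0],[0,0,0,0],[0,0,0,0]]'
python3 - <<'E'
from h import *
np.set_printoptions(precision=4,suppress=True)
S=cam("side");save(S,"pics/s5.png");p=r.read_state()["ee_pos"];print(p)
o=r.outline_of("cassette","side");print([(q["score"],q["bbox"]) for q in o[:2]])
def at(c,u,v,y):
    o,d=ray(c,u,v);return o+d*(y-o[1])/d[1]
print("before lift",[at(S,200+u/3.75,90+v/3.75,-.155) for u,v in((255,292),(280,300))])
m=o[0]["mask"].astype(np.uint8);q=cv2.findNonZero(m)[:,0]
for col in range(q[:,0].min(),q[:,0].max()+1,3):
    v=q[q[:,0]==col][:,1].max()+.5; print(col,v,at(S,col,v,p[1]+.045))
E
```

```text
time: 14.97
ee_pos: [0.5567, -0.1996, 0.3195]
eef_rot: [0.707, 0.707, -0.0, -0.001]
ft_force: [-0.2, -0.1, -3.0]
width: 0.0299
grip_force: 19.8
[ 0.5564 -0.1996  0.3188]
[(0.74, [272.9, 120.2, 10.3, 35.9])]
before lift [array([ 0.5713, -0.155 ,  0.0971]), array([ 0.545 , -0.155 ,  0.0894])]
268 133.5 [ 0.569  -0.1546  0.2627]
271 139.5 [ 0.5583 -0.1546  0.2371]
274 139.5 [ 0.5474 -0.1546  0.2383]
277 132.5 [ 0.5365 -0.1546  0.2706]
```

```bash
python3 -m pendant '[[0.01,0,0,0],[0.02,0,0,0],[0.03,0,0,0],[0.035,-0.005,0,0],[0.035,-0.005,0,0],[0.035,-0.005,0,0],[0.035,-0.005,0,0],[0.035,-0.005,0,0]]';python3 -m pendant '[[0.035,-0.005,0,0],[0.035,-0.006,0,0],[0.035,0,0,0],[0.025,0,0,0],[0.015,0,0,0],[0.006,0,0,0],[0,0,0,0],[0,0,0,0]]';python3 -m pendant '[[0,0,0.02,0],[0,0,0.03,0],[0,0,0.03,0],[0,0,0.03,0],[0,0,0.02,0],[0,0,0.01,0],[0,0,0,0],[0,0,0,0]]'
python3 - <<'E'
from h import *
np.set_printoptions(precision=4,suppress=True)
S=cam("side");T=cam("top");save(S,"pics/s6.png");p=r.read_state()["ee_pos"];print(p)
def at(c,u,v,y):
    o,d=ray(c,u,v);return o+d*(y-o[1])/d[1]
o=r.outline_of("cassette","side");print([(q["score"],q["bbox"]) for q in o[:2]])
m=o[0]["mask"].astype(np.uint8);q=cv2.findNonZero(m)[:,0]
for col in range(q[:,0].min(),q[:,0].max()+1,3):
    v=q[q[:,0]==col][:,1].max()+.5; print(col,v,at(S,col,v,p[1]+.045))
cv2.imwrite("pics/s6c.png",np.hstack([cv2.resize(S[0][200:340,280:420,::-1],(400,400),interpolation=cv2.INTER_CUBIC),cv2.resize(T[0][150:290,180:320,::-1],(400,400),interpolation=cv2.INTER_CUBIC)]))
E
```

```text
time: 15.73
ee_pos: [0.5308, 0.0377, 0.32]
eef_rot: [0.707, 0.707, -0.0, -0.0]
ft_force: [1.5, 0.4, -1.9]
width: 0.03
grip_force: 19.8
time: 16.4
ee_pos: [0.5209, 0.1857, 0.3203]
eef_rot: [0.707, 0.707, -0.001, -0.0]
ft_force: [0.2, -1.1, -2.8]
width: 0.03
grip_force: 19.8
time: 17.07
ee_pos: [0.5214, 0.1856, 0.1815]
eef_rot: [0.708, 0.707, 0.0, 0.0]
ft_force: [-0.2, 0.5, -0.9]
width: 0.03
grip_force: 19.8
[0.5219 0.1864 0.1825]
[(0.81, [265.7, 232.7, 13.4, 30.3])]
260 246.5 [0.5351 0.2314 0.1111]
263 249.5 [0.5257 0.2314 0.0966]
266 249.5 [0.5158 0.2314 0.0986]
269 248.5 [0.506  0.2314 0.1061]
272 234.5 [0.4958 0.2314 0.1811]
```

View pics/s6c.png

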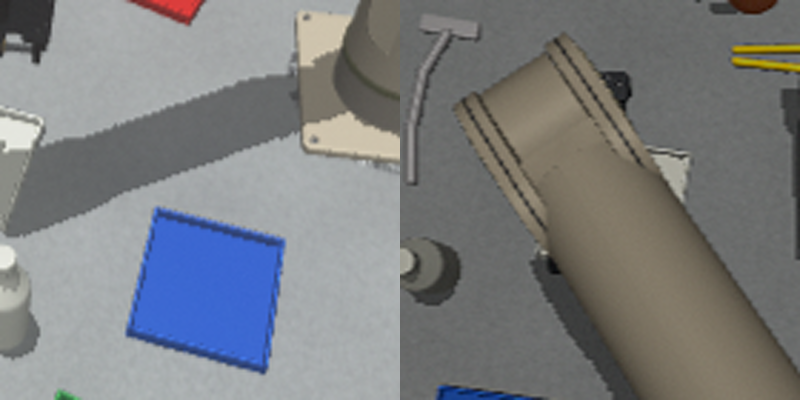

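My side crop missed the tray, but the numbers are usable: the cassette foot is about 0.085 m below the TCP, so I expect contact near TCP z 0.089. I'll lower it in small steps and watch the force.

```bash
python3 -m pendant '[[0,0,0.02,0],[0,0,0.025,0],[0,0,0.02,0],[0,0,0.01,0],[0,0,0.004,0],[0,0,0,0],[0,0,0,0]]' - 10;python3 -m pendant '[[0,0,0.001,0],[0,0,0.001,0],[0,0,0.001,0],[0,0,0.001,0],[0,0,0,0]]';python3 -m pendant '[[0,0,0.001,0],[0,0,0.001,0],[0,0,0.001,0],[0,0,0,0]]'
```

```text
time: 17.8
ee_pos: [0.5217, 0.1868, 0.1032]
eef_rot: [0.707, 0.707, 0.001, 0.0]
ft_force: [-0.2, 0.6, -2.6]
width: 0.0301
grip_force: 10.0
time: 18.22
ee_pos: [0.5209, 0.1864, 0.0978]
eef_rot: [0.707, 0.707, -0.0, 0.0]
ft_force: [-0.4, 0.4, -2.6]
width: 0.0302
grip_force: 10.0
time: 18.55
ee_pos: [0.5208, 0.1863, 0.0946]
eef_rot: [0.707, 0.707, -0.0, -0.0]
ft_force: [-0.4, 0.8, -2.8]
width: 0.0299
grip_force: 10.0
```

```bash
python3 -m pendant '[[0,0,0.001,0],[0,0,0.001,0],[0,0,0.001,0],[0,0,0,0]]';python3 -m pendant '[[0,0,0.001,0],[0,0,0.001,0],[0,0,0,0]]';python3 -m pendant '[[0,0,0.001,0],[0,0,0.001,0],[0,0,0,0]]'
```

```text
time: 18.88
ee_pos: [0.5208, 0.1864, 0.0916]
eef_rot: [0.707, 0.707, -0.0, -0.0]
ft_force: [-0.5, -0.5, -2.1]
width: 0.03
grip_force: 10.0
time: 19.13
ee_pos: [0.521, 0.1865, 0.0898]
eef_rot: [0.707, 0.707, 0.0, 0.0]
ft_force: [-0.1, 0.4, -2.4]
width: 0.0301
grip_force: 10.0
time: 19.38
ee_pos: [0.5216, 0.1871, 0.089]
eef_rot: [0.707, 0.707, 0.001, 0.0]
ft_force: [-2.0, -0.5, 8.6]
width: 0.0298
grip_force: 10.0
```

```bash
python3 -m pendant '[[0,0,0,0],[0,0,0,0],[0,0,0,0],[0,0,0,0]]' - 4;python3 -m pendant '[[0,0,0,0],[0,0,0,0],[0,0,0,0],[0,0,0,0],[0,0,0,0],[0,0,0,0],[0,0,0,0]]' 0.75;python3 -m pendant '[[0,0,-0.01,0],[0,0,-0.02,0],[0,0,-0.03,0],[0,0,-0.03,0],[0,0,-0.03,0],[0,0,-0.03,0],[0,0,0,0],[0,0,0,0]]';python3 -m pendant '[[0,-0.03,0,0],[-0.02,-0.03,0,0],[-0.02,-0.03,0,0],[-0.02,-0.03,0,0],[-0.02,-0.02,0,0],[0,0,0,0],[0,0,0,0]]'
python3 - <<'E'
from h import *
np.set_printoptions(precision=4,suppress=True)
S=cam("side");T=cam("top");W=cam("wrist")
cv2.imwrite("pics/end.png",np.hstack([cv2.resize(S[0][130:300,190:360,::-1],(400,400),interpolation=cv2.INTER_CUBIC),cv2.resize(T[0][130:270,220:400,::-1],(400,400),interpolation=cv2.INTER_CUBIC)]))
E
```

```text
time: 19.72
ee_pos: [0.5216, 0.187, 0.0888]
eef_rot: [0.707, 0.707, 0.001, 0.0]
ft_force: [-0.7, 0.8, 6.0]
width: 0.0299
grip_force: 4.0
time: 20.3
ee_pos: [0.5209, 0.1863, 0.0878]
eef_rot: [0.707, 0.707, -0.0, 0.0]
ft_force: [0.7, -0.2, -0.2]
width: 0.0632
grip_force: 0.0
time: 20.97
ee_pos: [0.5217, 0.1869, 0.2402]
eef_rot: [0.707, 0.707, 0.002, 0.001]
ft_force: [0.3, 0.5, -0.2]
width: 0.0653
grip_force: 0.0
time: 21.55
ee_pos: [0.3802, 0.1052, 0.2375]
eef_rot: [0.708, 0.706, -0.0, 0.001]
ft_force: [-0.7, -0.0, -0.5]
width: 0.065
grip_force: 0.0
```

View pics/end.png

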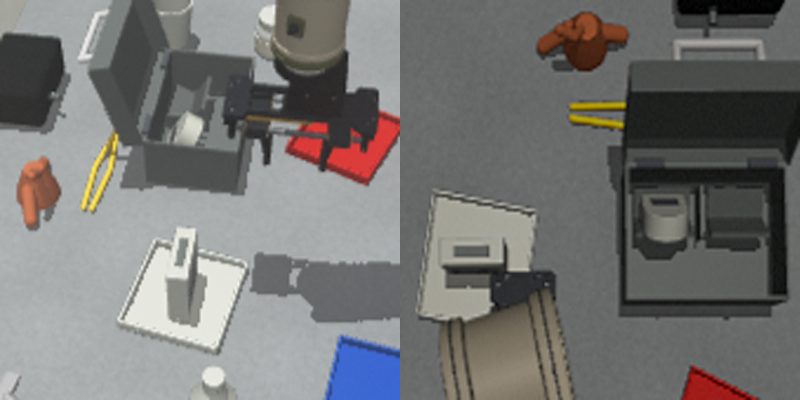

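The cassette stands upright near the middle of the white tray (side crop (183,275)), the lid is open, the cleaner is still in its cradle and the gripper is clear. I'm handing the job in.

```bash
python3 -c "
from bench import r
print(r.close_job())"
```

```text
the job is handed in; nothing more can be done
None
```

I handed the job in at about 22 s: the lid is open, the cassette was set down gently and stands upright near the middle of the white tray, and the cleaner and bystanders look unmoved in the last pictures (no verdict came back).

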